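# Hold the dusting stencil over the plated pudding

### The job

Plate the chocolate pudding: set its ramekin gently into the round recess of the serving board, sitting fully down and upright, and let go of it. Then pick up the sugar-dusting stencil by its handle, carry it over the things standing between the two boards without disturbing them, and hold it level about a centimetre above the pudding, centred on it, with the stencil's handle in line with the long sides of the serving board (pointing either way). The stencil must never touch the ramekin or the pudding, and you finish while still holding it there: do not put it down or let go.

Things in the scene. Friction and masses are not known exactly. Their poses are not given: they have to be found in the camera images.
- ramekin: Loose white porcelain ramekin with a baked chocolate pudding, standing on the prep board, about 240 g. 66 mm outer diameter, straight fluted side 8 to 50 mm above its underside, tapering to 59 mm at the foot; the pudding stands slightly above the rim, its top 54 mm above the underside. Origin: centre of the underside; z up.
- pudding_top (a point): The middle of the top of the pudding, 54 mm above the ramekin's underside, on its axis.
- stencil: Loose sugar-dusting stencil, lying flat, about 90 g: a steel sheet 90 x 90 x 2.5 mm with a flower of seven round holes, and a straight black handle 16 mm wide, 14 mm thick (undersides flush), running 50 to 150 mm from the sheet's middle. Origin: middle of the sheet's underside; x along the handle towards its end, z out of the upper face (up). Balances about 50 mm from the origin along x.
- stencil_grip (a point): Good place to grip the stencil: on the handle near the sheet, 65 mm along x from the stencil's origin and 7 mm above its underside, in the middle of the handle's thickness; pinch across the 16 mm width.
- prep_board: Fixed plywood chopping board, 320 (x) x 240 (y) x 12 mm, carrying ramekin and stencil at the start: the stencil on the half nearer the robot (-x), the ramekin on the farther half. It lies left or right of the work area, the serving board on the other side. Origin: centre of its underside, on the counter.
- serving_board: Fixed brown wooden serving board, 240 (x, long side) x 130 (y) x 20 mm, with a round recess, 68 mm diameter, 8 mm deep, centred 50 mm from the origin towards -x; two fixed shortbread fingers lie on its other half (45 to 105 mm towards +x, tops 34 mm above the counter). Origin: centre of its underside, on the counter; z up.
- recess (a point): Centre of the floor of the serving board's recess, 12 mm above the counter; the board's top face is 8 mm higher.
- tin: Bystander: full food tin, 75 mm diameter, 110 mm tall, standing in the row between the two boards. Origin: centre of its underside.
- spice_jar: Bystander: capped spice jar, 48 mm diameter, 105 mm tall, standing in the same row. Origin: centre of its underside.
- cocoa_box: Bystander: cardboard cocoa box 60 x 45 mm, 120 mm tall, standing in the same row. Origin: centre of its underside.

How it is judged:
By the outcome, as a careful person would: the job done as asked, in the order asked, and still so for the second after the job is handed in, while the arm keeps its last pose, push and grip.
It also fails if it takes over 67 s, if anything falls off the work surface, if the arm or the gripper's body presses on something with over 40 N, if the wrist force passes 120 N, or if a joint passes its speed limit or range.

### The arm

A 6-joint arm with a two-finger parallel gripper is mounted at the origin on the work surface. World frame = base frame: x ahead of the robot, y to its left, z up, the work surface at z = 0. Lengths are in m, angles in rad, forces in N, time in s.
With the tool pointing down it reaches from about 0.4 to 0.825 m from the base axis. Payload 7 kg.
Tool frame: the origin (TCP) lies between the finger pads; the fingertips stand r.nose_length ahead of it and the grasp point (between the pads) lies 11 mm behind it (r.nose_length is the distance from the TCP to the fingertips, in m); z points along the fingers, x is the direction in which the jaws open and shut, and the axes are right-handed (so a half turn about z gives the same grasp; the last joint's range is limited). The gripper opens to 85 mm and grips with 20 to 120 N. Pads are 22 mm wide; open, the fingers measure 114 mm over their backs; the gripper's body (76 mm by 85 mm) begins 54 mm behind the grasp point. The pads swing forward as they close: fully open they stand 13 mm farther back than shut.
Start: joints at [-0.897, 0.359, 0.012, 0, -1.224, -0.288], TCP at [0.254, -0.625, 0.205] pointing down, gripper open.
Joint ranges: [-3.07, 3.07], [-1.43, 2.12], [-1.02, 1.25], [-3.03, 1.67], [-3.05, -0], [-3.03, 3.03]. Speed limits (rad/s): [2.39, 2.39, 3.01, 3.14, 3.14, 3.14].

### API

Orientations are given as a unit quaternion [x, y, z, w].
In Python, from plant import get_obs, viewer, r gives the robot as it stands. The module is installed in compiled form; this text tells all that it offers.
- The arm moves only by the shell command python3 -m pendant 'ROWS' [FORCE]. ROWS is JSON, a list of rows, each an object with "fingers": the opening in per cent of the stroke, from 0 (shut) to 100 (fully open); "dp": the shift along the tool's x, y, z in cm, a list of three; "dr": the turn, a rotation vector about the tool's x, y, z in degrees, a list of three. A call has 1 to 10 rows; each row is the pose to reach, as a shift and turn from the pose measured when the call began, along the tool's axes at that moment; what a row does not reach only later rows make up. A row lasts 1/8 s, in which the tool goes at most 62.5 mm and 10.7 degrees, less where a joint would pass 70% of its speed; a pose out of reach is approached as far as the arm can. A call with a gripper value outside its range is refused whole. The fingers move at their own pace and stop on an object; FORCE is the grip in N (left out, the last holds). Time passes only in rows, so rows that repeat a pose let the fingers close. It gives the time, the measured TCP pose, the force and the opening at its end, in the units of the state.
- get_obs(): the state, without advancing time (a new reading comes with each control period).
- viewer.read_camera(name): name is "scene" or "top" or "wrist"; returns a dict with "pixels" (400x640x3 uint8, red, green, blue), "fx", "fy", "cx", "cy" (pixels), "R" (3x3) and "t" (3): a world point X has camera coordinates R X + t. Camera axes: x right, y down, z forward; pixel columns grow to the right and rows downward; lengths in m; the calibration is good to about 2 mm. A picture is of the moment at which its call begins. There is no depth.
- r.job_done(): hands the job in, once; it reports no verdict.
The state is a dict: "time_s": time; "joint_pos": joint angles; "qd": joint speeds; "tau": joint torques, N m; "position": TCP position; "ee_rot": TCP orientation; "force": force on the tool from outside, world axes, zero at the start; "torque": the same for the moment, N m; "opening": finger opening in m.
Only numpy, scipy, OpenCV 4.12 (cv2) and the standard library are available. Lean on these libraries where they do the work, as an engineer would, in place of code of your own. Each camera call takes 0.05 s, during which the arm holds its last target. There are 200 camera calls.

## Working session

There is one attempt and no reset: what is moved stays moved. The work goes in short steps, Python scripts to look and compute and a shell command to move; the robot and the scene stay as the last step left them, time stands still between calls to the robot, and variables do not carry over. Pictures are saved under pics/ and viewed, about 8 in all and at most 12, crops included, and the job is handed in when it is done.

```bash
mkdir -p pics; cat > h.py <<'E'
import numpy as np, cv2
from plant import get_obs, viewer, r
from scipy.spatial.transform import Rotation as Ro
def cam(n,save=None):
    c=viewer.read_camera(n)
    for k in("R","t"): c[k]=np.array(c[k])
    c["img"]=cv2.cvtColor(np.array(c["pixels"]),cv2.COLOR_RGB2BGR)
    if save: cv2.imwrite("pics/"+save,c["img"])
    return c
def ray(c,u,v,z):
    d=c["R"].T@np.array([(u-c["cx"])/c["fx"],(v-c["cy"])/c["fy"],1]); o=-c["R"].T@c["t"]
    return o+d*(z-o[2])/d[2]
def proj(c,X):
    p=c["R"]@np.array(X)+c["t"]; return c["fx"]*p[0]/p[2]+c["cx"],c["fy"]*p[1]/p[2]+c["cy"]
def todp(X,o=None):
    "tool-axes shift in cm to reach world X"
    o=o or get_obs(); return Ro.from_quat(o["ee_rot"]).inv().apply(np.array(X)-o["position"])*100
E
python3 - <<'E'
from h import *
o=get_obs();print(o); print(r.nose_length); print(Ro.from_quat(o["ee_rot"]).as_matrix().round(3))
for n in("scene","top"):
    c=cam(n,n+"0.png"); print(n,-c["R"].T@c["t"],c["R"].round(2).tolist(),c["fx"],c["cx"],c["cy"])
E
```

```text
{'time_s': 0.0, 'joint_pos': array([-8.96858431e-01,  3.59373172e-01,  1.10842958e-02, -3.51433076e-04,
       -1.22409672e+00, -2.88096810e-01]), 'qd': array([-0.00137725,  0.00115407, -0.00011773,  0.00050939, -0.0002275 ,
       -0.00103359]), 'tau': array([-7.61772681e-04, -5.83325636e+01,  2.93407559e+01,  6.93637580e+00,
       -6.17590500e-03,  2.50153869e-05]), 'position': array([ 0.2538094 , -0.62491116,  0.20378342]), 'ee_rot': array([ 5.58467524e-01,  8.29525989e-01,  3.95772932e-04, -7.08591144e-04]), 'force': array([ 0.39923417,  0.23983162, -0.79510131]), 'torque': array([-0.03325065, -0.00605627, -0.01549989]), 'opening': 0.08538131595917267}
0.008
[[-0.376  0.927 -0.001]
 [ 0.927  0.376  0.001]
 [ 0.002 -0.    -1.   ]]
scene [1.20619999 0.02457531 0.66485325] [[-0.07, 1.0, 0.01], [0.65, 0.06, -0.76], [-0.76, -0.05, -0.65]] 363.24701918853606 315.8643993294064 202.3019217843928
top [ 0.4053419  -0.02528694  1.08183893] [[0.03, -1.0, -0.0], [-0.99, -0.03, -0.11], [0.11, 0.01, -0.99]] 431.6834925953109 324.71054576575693 199.21709452655915
```

View pics/top0.png

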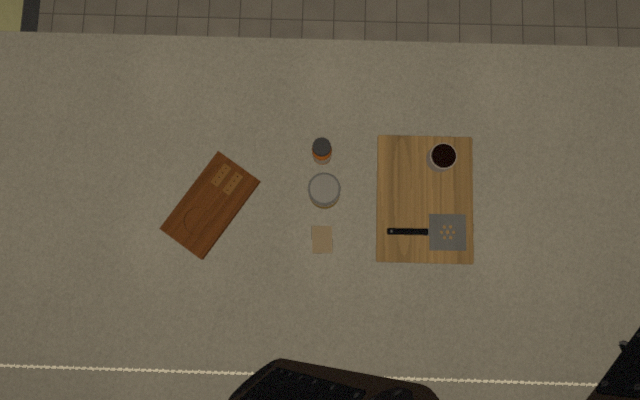

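View pics/scene0.png

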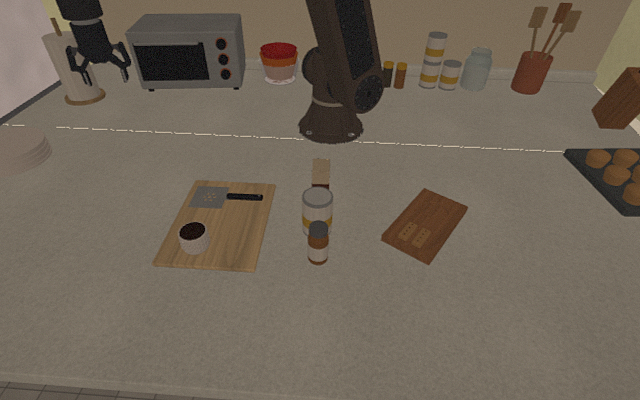

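The top view shows the prep board on the right, with the ramekin's pudding at (443,155), the stencil sheet at (448,232) and its handle running left to 388. The serving board is on the left, with its recess near (196,218) and biscuits at (227,180). The bystanders stand between them at columns ~321 and rows 148/188/239. Next I measure.

```bash
python3 - <<'E'
from h import *
c=cam("top");im=c["img"];hsv=cv2.cvtColor(im,cv2.COLOR_BGR2HSV)
def big(m,x0,y0,x1,y1):
    k=np.zeros(m.shape,np.uint8);k[y0:y1,x0:x1]=(m[y0:y1,x0:x1]>0)*255
    return max(cv2.findContours(k,cv2.RETR_EXTERNAL,cv2.CHAIN_APPROX_NONE)[0],key=cv2.contourArea)
def P(uv,z): return ray(c,*uv,z)[:2].round(4)
# pudding
k=big(im.max(2)<70,425,140,462,172); (ctr,ax,_)=cv2.fitEllipse(k); print("pud",ctr,ax,P(ctr,.066), "dia",np.linalg.norm(P((ctr[0]-ax[0]/2,ctr[1]),.066)-P((ctr[0]+ax[0]/2,ctr[1]),.066)))
# sheet
k=big((hsv[...,1]<60),425,205,475,258);rc=cv2.minAreaRect(k);print("sheet",rc,P(rc[0],.0145));
b=cv2.boxPoints(rc);print([P(q,.0145).tolist() for q in b])
k=big(im.max(2)<60,380,220,432,242);rc=cv2.minAreaRect(k);print("handle",rc,P(rc[0],.026)); print([P(q,.026).tolist() for q in cv2.boxPoints(rc)])
# serving board
k=big((hsv[...,1]>100)&(hsv[...,0]<20),150,140,270,270);rc=cv2.minAreaRect(k);b=cv2.boxPoints(rc);W=np.array([P(q,.02) for q in b]);print("serv",rc,W.tolist(),P(rc[0],.02),np.linalg.norm(W-np.roll(W,1,0),axis=1))
for n,uv,z in(("jar",(321,146),.105),("tin",(324,187),.11),("box",(321.5,233),.12)):print(n,P(uv,z))
print("prep",P((377,135),.012),P((473,264),.012))
z=cv2.resize(im[145:265,150:340],None,fx=4,fy=4,interpolation=cv2.INTER_CUBIC);cv2.imwrite("pics/z1.png",cv2.convertScaleAbs(z,alpha=1.8))
E
```

```text
pud (443.30072021484375, 155.2238311767578) (22.295658111572266, 23.456409454345703) [ 0.6331 -0.2981] dia 0.05332110276429025
sheet ((445.5, 231.5), (35.0, 39.0), 90.0) [ 0.4533 -0.3169]
[[0.4952, -0.2688], [0.4979, -0.3652], [0.4118, -0.3645], [0.4091, -0.269]]
handle ((407.0, 231.0), (6.0, 40.0), 90.0) [ 0.4514 -0.22  ]
[[0.4573, -0.1712], [0.4601, -0.2687], [0.4455, -0.2687], [0.4427, -0.1713]]
serv ((209.6790771484375, 204.61062622070312), (53.355342864990234, 98.28431701660156), 36.469234466552734) [[0.4412, 0.3885], [0.6432, 0.2557], [0.5658, 0.1443], [0.367, 0.2782]] [0.5031 0.2671] [0.13293506 0.24174333 0.13564925 0.23968865]
jar [ 0.6383 -0.0057]
tin [ 0.5423 -0.0154]
box [ 0.4375 -0.0129]
prep [ 0.6928 -0.1449] [ 0.3759 -0.3845]
```

View pics/z1.png

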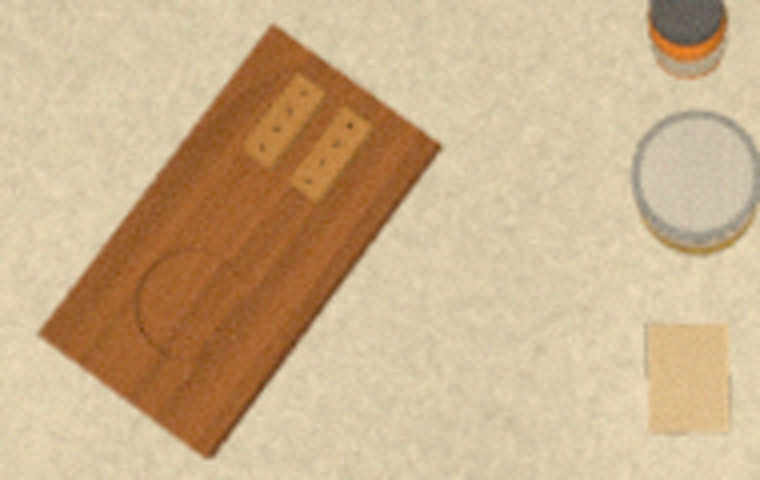

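In the zoom, the recess arc has its left edge at 137 and spans 247–358 vertically, so its centre is near full-image (198,221). That agrees with the board geometry. Board yaw is about -33.6°. The plan is to go over the ramekin and look with the wrist camera.

```bash
python3 - <<'E'
from h import *
print(todp([.633,-.298,.20])); c=cam("top"); print(ray(c,198,220.7,.02))
E
```

```text
[16.03798746 47.43612158  0.41501848]
[0.46253552 0.29359821 0.02      ]
```

```bash
python3 -m pendant '[{"fingers":100,"dp":[5.3,15.8,0.4],"dr":[0,0,0]},{"fingers":100,"dp":[10.6,31.6,0.4],"dr":[0,0,0]},{"fingers":100,"dp":[16.04,47.44,0.4],"dr":[0,0,0]},{"fingers":100,"dp":[16.04,47.44,0.4],"dr":[0,0,0]},{"fingers":100,"dp":[16.04,47.44,0.4],"dr":[0,0,0]},{"fingers":100,"dp":[16.04,47.44,0.4],"dr":[0,0,0]},{"fingers":100,"dp":[16.04,47.44,0.4],"dr":[0,0,0]},{"fingers":100,"dp":[16.04,47.44,0.4],"dr":[0,0,0]},{"fingers":100,"dp":[16.04,47.44,0.4],"dr":[0,0,0]},{"fingers":100,"dp":[16.04,47.44,0.4],"dr":[0,0,0]}]' 30
python3 - <<'E'
from h import *
c=cam("wrist","w1.png"); print(-c["R"].T@c["t"],c["R"].round(2).tolist(),c["fx"]); print(proj(c,[.633,-.298,.066]),proj(c,get_obs()["position"]))
E
```

```text
time_s: 1.45
position: [0.633, -0.2976, 0.1997]
ee_rot: [0.558, 0.83, 0.0, -0.001]
force: [-1.0, -0.1, -0.1]
opening: 0.0854
[ 0.57082785 -0.32200461  0.36889179] [[-0.38, 0.93, 0.0], [0.89, 0.36, 0.27], [0.25, 0.1, -0.96]] 304.80511300379453
(np.float64(320.21104711341053), np.float64(181.76610868343033)) (np.float64(319.33309012914793), np.float64(229.57479768091147))
```

View pics/w1.png

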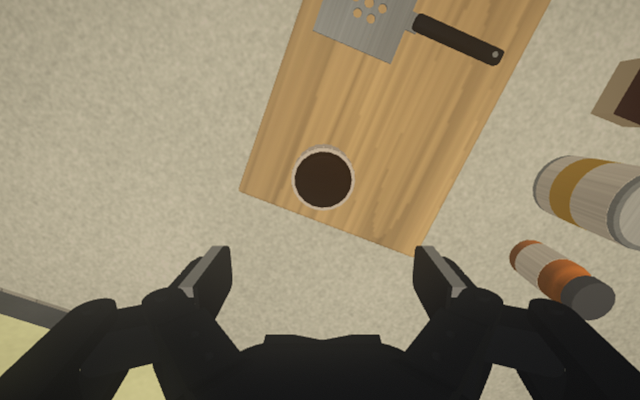

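The wrist view shows the pudding at about (323,180), against a prediction of (320,182). The open fingers are at the bottom and the stencil at the upper centre. I refine both ramekin and stencil from this view.

```bash
python3 - <<'E'
from h import *
c=cam("wrist");im=c["img"]
def big(m,x0,y0,x1,y1):
    k=np.zeros(m.shape,np.uint8);k[y0:y1,x0:x1]=(m[y0:y1,x0:x1]>0)*255
    return max(cv2.findContours(k,cv2.RETR_EXTERNAL,cv2.CHAIN_APPROX_NONE)[0],key=cv2.contourArea)
k=big(im.max(2)<85,285,140,365,220);ctr,ax,_=cv2.fitEllipse(k)
X=ray(c,*ctr,.066);print("pud",ctr,ax,X, "todp",todp([X[0],X[1],.04]))
k=big(im.max(2)<85,395,0,515,75);rc=cv2.minAreaRect(k);print("handle",rc,ray(c,*rc[0],.026));B=np.array([ray(c,*q,.026)[:2] for q in cv2.boxPoints(rc)]);print(B)
E
```

```text
pud (323.2018127441406, 179.71795654296875) (53.735904693603516, 54.88385772705078) [ 0.62954972 -0.29666201  0.066     ] todp [ 0.27460737 -0.17145959 16.02500682]
handle ((457.41754150390625, 40.185577392578125), (94.52872467041016, 19.0885066986084), 23.96249008178711) [ 0.45091019 -0.22090583  0.026     ]
[[ 0.46037607 -0.26984045]
 [ 0.44335875 -0.26968035]
 [ 0.44128054 -0.17112459]
 [ 0.45880753 -0.16989713]]
```

```bash
python3 -m pendant '[{"fingers":100,"dp":[0.15,-0.2,4],"dr":[0,0,0]},{"fingers":100,"dp":[0.15,-0.2,8],"dr":[0,0,0]},{"fingers":100,"dp":[0.15,-0.2,11.5],"dr":[0,0,0]},{"fingers":100,"dp":[0.15,-0.2,14],"dr":[0,0,0]},{"fingers":100,"dp":[0.15,-0.2,16],"dr":[0,0,0]},{"fingers":100,"dp":[0.15,-0.2,16],"dr":[0,0,0]}]' 30
python3 - <<'E'
from h import *
c=cam("wrist");cv2.imwrite("pics/w2.png",c["img"]); print(get_obs()["position"])
E
```

```text
time_s: 2.3
position: [0.6277, -0.2988, 0.0389]
ee_rot: [0.56, 0.829, -0.0, -0.002]
force: [-1.6, -0.1, 0.0]
opening: 0.0853
[ 0.62880613 -0.29892694  0.04031304]
```

View pics/w2.png

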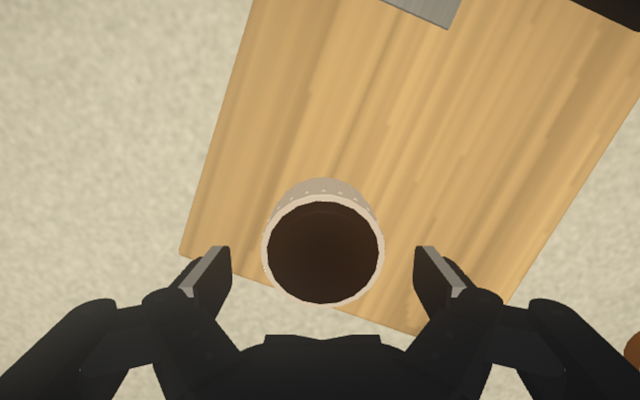

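The ramekin sits between the open fingers with its centre near (323,251); the finger gap is centred at about 322. I check its along-pad offset.

```bash
python3 - <<'E'
from h import *
c=cam("wrist");im=c["img"]
m=np.zeros(im.shape[:2],np.uint8);m[185:320,250:400]=(im.max(2)[185:320,250:400]<85)*255
k=max(cv2.findContours(m,cv2.RETR_EXTERNAL,cv2.CHAIN_APPROX_NONE)[0],key=cv2.contourArea)
ctr,ax,_=cv2.fitEllipse(k);X=ray(c,*ctr,.066);o=get_obs();print(ctr,ax,X,o["position"],todp(X,o),o["joint_pos"])
E
```

```text
(323.3479309082031, 249.3414764404297) (100.3088607788086, 108.92204284667969) [ 0.62836524 -0.29722921  0.066     ] [ 0.62962288 -0.29895515  0.04119402] [ 0.20816262 -0.05175914 -2.48051641] [-1.64756419e-01  5.22150816e-01 -1.23794536e-01 -4.97597309e-04
 -9.24995733e-01 -1.02184133e+00]
```

```bash
python3 -m pendant '[{"fingers":100,"dp":[0.2,-0.05,0.1],"dr":[0,0,0]},{"fingers":50,"dp":[0.2,-0.05,0.1],"dr":[0,0,0]},{"fingers":50,"dp":[0.2,-0.05,0.1],"dr":[0,0,0]},{"fingers":50,"dp":[0.2,-0.05,0.1],"dr":[0,0,0]},{"fingers":50,"dp":[0.2,-0.05,0.1],"dr":[0,0,0]},{"fingers":50,"dp":[0.2,-0.05,0.1],"dr":[0,0,0]}]' 30
```

```text
time_s: 3.15
position: [0.6284, -0.2972, 0.0401]
ee_rot: [0.559, 0.829, 0.0, -0.0]
force: [-0.2, 0.1, -0.1]
opening: 0.0431
```

```bash
python3 -m pendant '[{"fingers":50,"dp":[0,0,-2],"dr":[0,0,0]},{"fingers":50,"dp":[0,0,-6],"dr":[0,0,0]},{"fingers":50,"dp":[0,0,-11],"dr":[0,0,0]},{"fingers":50,"dp":[0,0,-16],"dr":[0,0,0]},{"fingers":50,"dp":[0,0,-18],"dr":[0,0,0]},{"fingers":50,"dp":[0,0,-18],"dr":[0,0,0]}]'
python3 - <<'E'
from h import *
o=get_obs();print(o["position"],o["force"],o["opening"],todp([.462,.2945,.205],o)); c=cam("wrist","w3.png")
E
```

```text
time_s: 3.9
position: [0.6294, -0.2976, 0.2224]
ee_rot: [0.559, 0.829, 0.001, 0.002]
force: [-0.2, -0.0, -0.8]
opening: 0.0427
[ 0.62936324 -0.29757264  0.22244184] [-0.19116478 -0.02166579 -0.76771997] 0.042668816212943356 [61.16797575  6.6624154   1.65463889]
```

Opening is 43 mm, so the fingers reached the commanded 50 % and the 66 mm ramekin isn't between them as expected. I look before going on.

View pics/w3.png

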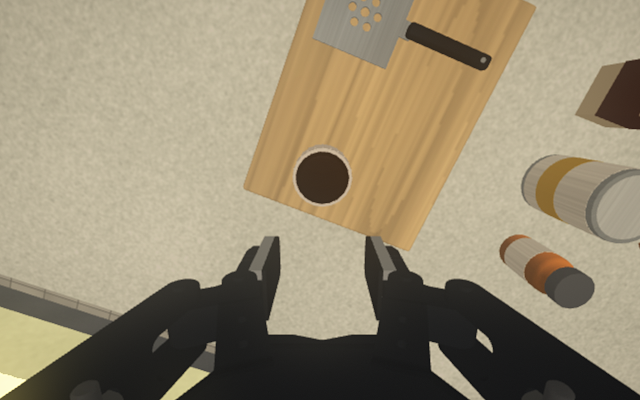

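The ramekin stands untouched at (323,177), so the fingers closed above it. Reported TCP z was right relative to the pudding. But a finger gap of 185 px for 85 mm puts the tips only ~0.14 m from the camera, against the 0.175 m expected. The tips seem to stand ~3 cm higher than the reported TCP implies, so I check from the scene camera.

```bash
python3 - <<'E'
from h import *
c=cam("scene");o=get_obs();R=Ro.from_quat(o["ee_rot"]);im=c["img"].copy()
u,v=map(int,proj(c,o["position"]));print(u,v,o["position"])
x0,y0=max(u-60,0),max(v-60,0)
z=cv2.resize(cv2.convertScaleAbs(im[y0:y0+100,x0:x0+120],alpha=1.8),None,fx=6,fy=6,interpolation=cv2.INTER_CUBIC)
for d,col in((.008,(0,0,255)),(-.02,(0,255,0)),(-.04,(255,0,0))):
    for s in(-.0213,.0213):
        p=proj(c,o["position"]+R.apply([s,0,d])); cv2.circle(z,(int((p[0]-x0+.5)*6),int((p[1]-y0+.5)*6)),4,col,-1)
cv2.imwrite("pics/s3.png",z[:600])
E
```

```text
176 174 [ 0.62805262 -0.29702807  0.2192867 ]
```

View pics/s3.png

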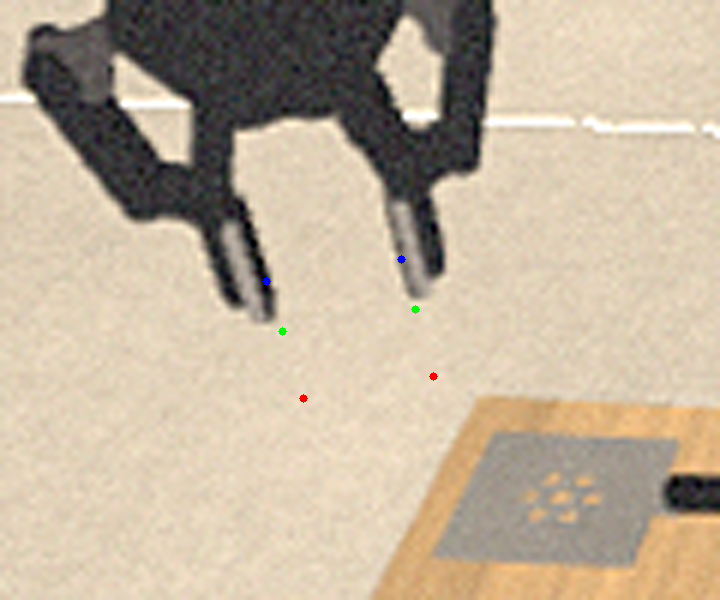

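The scene view confirms it. The fingertips end near the green marks (zoomed (268,318) and (420,295)), about 24 mm *behind* the reported TCP at this opening. The statement would put them at the red marks, 8 mm ahead. So the real tool is ~30 mm shorter than reported, and I work from the observed tips: the tip is at about TCP −33 mm at 66 mm opening. I open, go lower and grasp.

```bash
python3 -m pendant '[{"fingers":100,"dp":[0,0,0],"dr":[0,0,0]},{"fingers":100,"dp":[0,0,5],"dr":[0,0,0]},{"fingers":100,"dp":[0,0,10],"dr":[0,0,0]},{"fingers":100,"dp":[0,0,15],"dr":[0,0,0]},{"fingers":100,"dp":[0,0,18],"dr":[0,0,0]},{"fingers":100,"dp":[0,0,20],"dr":[0,0,0]},{"fingers":100,"dp":[0,0,21.5],"dr":[0,0,0]},{"fingers":100,"dp":[0,0,22.3],"dr":[0,0,0]},{"fingers":100,"dp":[0,0,22.3],"dr":[0,0,0]}]' 30
python3 - <<'E'
from h import *
c=cam("scene");o=get_obs();R=Ro.from_quat(o["ee_rot"]);im=c["img"]
u,v=map(int,proj(c,o["position"]));print(u,v,o["position"],o["force"])
x0,y0=u-60,v-70
z=cv2.resize(cv2.convertScaleAbs(im[y0:y0+95,x0:x0+120],alpha=1.8),None,fx=6,fy=6,interpolation=cv2.INTER_CUBIC)
cv2.imwrite("pics/s4.png",z)
E
```

```text
time_s: 5.12
position: [0.6276, -0.2968, -0.0041]
ee_rot: [0.559, 0.829, 0.0, -0.001]
force: [-0.3, -0.0, 1.5]
opening: 0.0854
197 248 [ 0.62809911 -0.2969082  -0.00334769] [-0.25647951  0.12629747 -0.21252324]
```

View pics/s4.png

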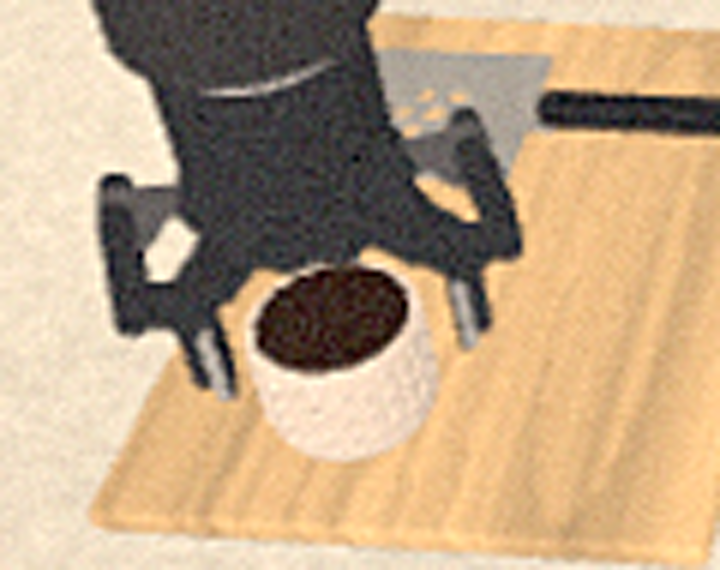

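The fingers now straddle the ramekin: pads at zoomed (222,395) and (470,345), ramekin centred at (345,365), and no contact force. I close and make a small lift.

```bash
python3 -m pendant '[{"fingers":50,"dp":[0,0,0],"dr":[0,0,0]},{"fingers":50,"dp":[0,0,0],"dr":[0,0,0]},{"fingers":50,"dp":[0,0,0],"dr":[0,0,0]},{"fingers":50,"dp":[0,0,0],"dr":[0,0,0]},{"fingers":50,"dp":[0,0,0],"dr":[0,0,0]},{"fingers":50,"dp":[0,0,-1],"dr":[0,0,0]},{"fingers":50,"dp":[0,0,-1.5],"dr":[0,0,0]},{"fingers":50,"dp":[0,0,-1.5],"dr":[0,0,0]}]' 30
```

```text
time_s: 6.18
position: [0.6284, -0.297, 0.0122]
ee_rot: [0.559, 0.829, 0.0, -0.0]
force: [-0.7, 0.1, -3.0]
opening: 0.0655
```

Gripped at 65.5 mm, with a weight reading of ~2.5 N. I lift, carry over the row, and look with the wrist camera above the recess.

```bash
python3 -m pendant '[{"fingers":50,"dp":[0,0,-3],"dr":[0,0,0]},{"fingers":50,"dp":[0,0,-8],"dr":[0,0,0]},{"fingers":50,"dp":[0,0,-13],"dr":[0,0,0]},{"fingers":50,"dp":[2,0.2,-15.5],"dr":[0,0,0]},{"fingers":50,"dp":[6,0.7,-15.5],"dr":[0,0,0]},{"fingers":50,"dp":[11,1.2,-15.5],"dr":[0,0,0]},{"fingers":50,"dp":[16,1.8,-15.5],"dr":[0,0,0]},{"fingers":50,"dp":[21,2.3,-15.5],"dr":[0,0,0]},{"fingers":50,"dp":[26,2.9,-15.5],"dr":[0,0,0]},{"fingers":50,"dp":[31,3.4,-15.5],"dr":[0,0,0]}]' && python3 -c "
from h import *
o=get_obs();print(o['position'],o['opening'],todp([.462,.2945,.165],o))"
```

```text
time_s: 7.42
position: [0.5429, 0.0046, 0.1672]
ee_rot: [0.559, 0.829, 0.0, -0.0]
force: [0.6, 1.0, -2.0]
opening: 0.0652
[0.54288346 0.00457397 0.16718742] 0.06521259989600132 [29.91201236  3.35420391  0.24709109]
```

```bash
python3 -m pendant '[{"fingers":50,"dp":[5,1.5,0],"dr":[0,0,0]},{"fingers":50,"dp":[10,3,0],"dr":[0,0,0]},{"fingers":50,"dp":[15,5,0],"dr":[0,0,0]},{"fingers":50,"dp":[20,6.5,0],"dr":[0,0,0]},{"fingers":50,"dp":[25,8,0],"dr":[0,0,0]},{"fingers":50,"dp":[28.5,9.4,0],"dr":[0,0,0]},{"fingers":50,"dp":[29.9,9.4,0],"dr":[0,0,0]},{"fingers":50,"dp":[29.9,9.4,0],"dr":[0,0,0]},{"fingers":50,"dp":[29.9,9.4,0],"dr":[0,0,0]}]' && python3 - <<'E'
from h import *
o=get_obs();c=cam("wrist","w5.png");print(o['position'],o['opening'],proj(c,[.462,.294,.02]))
E
```

```text
time_s: 8.55
position: [0.518, 0.3161, 0.1674]
ee_rot: [0.559, 0.829, 0.0, -0.0]
force: [0.3, 0.6, -2.9]
opening: 0.0653
[0.51797767 0.31608219 0.16739028] 0.06528133672317213 (np.float64(321.12684569792754), np.float64(120.40503194177967))
```

View pics/w5.png

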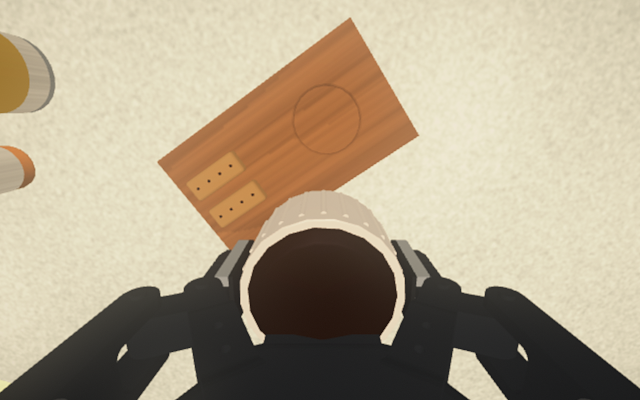

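The recess circle spans columns 293–361 and rows 84–155, centre ≈(327,119.5), 6 px from prediction. The held ramekin is upright between the pads at columns 240–405. I fit both.

```bash
python3 - <<'E'
from h import *
c=cam("wrist");im=c["img"];o=get_obs()
g=cv2.cvtColor(im,cv2.COLOR_BGR2GRAY)[75:165,283:371]
bh=cv2.morphologyEx(cv2.GaussianBlur(g,(3,3),0),cv2.MORPH_BLACKHAT,np.ones((7,7)))
ys,xs=np.nonzero(bh>np.percentile(bh,88));p=np.c_[xs+283,ys+75].astype(np.float32)
W=np.array([ray(c,*q,.02)[:2] for q in p])
# circle of known radius 34mm: robust fit
from scipy.optimize import least_squares
f=least_squares(lambda s:np.hypot(*(W-s).T)-.034,ray(c,327,119.5,.02)[:2],loss="soft_l1",f_scale=.001)
print("recess",f.x,"med res",np.median(abs(f.fun)))
b=cv2.cvtColor(im,cv2.COLOR_BGR2HSV);m=((b[...,1]>70)&(b[...,0]<20)).astype(np.uint8)*255;m[190:]=0;m[:,:150]=0;m[:,430:]=0
k=max(cv2.findContours(m,cv2.RETR_EXTERNAL,cv2.CHAIN_APPROX_NONE)[0],key=cv2.contourArea)
# long upper edge & right short edge for yaw
for nm,(a,bb) in {"long":((165,160),(345,22)),"short":((353,22),(415,130)),"low":((412,138),(345,184))}.items():
    a=np.array(a,float);bb=np.array(bb,float);n=np.array([-(bb-a)[1],(bb-a)[0]])/np.linalg.norm(bb-a);q=k[:,0,:].astype(float)
    t=(q-a)@(bb-a)/((bb-a)@(bb-a));s=q[(abs((q-a)@n)<6)&(t>.1)&(t<.9)];w=np.array([ray(c,*e,.02)[:2] for e in s],dtype=np.float32)
    L=cv2.fitLine(w,cv2.DIST_HUBER,0,.01,.01).ravel();print(nm,len(s),np.degrees(np.arctan2(L[1],L[0])))
    print("   dist to recess",abs((f.x-L[2:])@[-L[1],L[0]]))
# pudding rim (dark/white border): ellipse of dark region's upper arc, known z
zt=o["position"][2]+.0155+.054
m=np.zeros(g.shape,np.uint8)
m=(im.max(2)<85).astype(np.uint8)*255; m[:222]=0;m[320:]=0;m[:,:245]=0;m[:,402:]=0
k=max(cv2.findContours(m,cv2.RETR_EXTERNAL,cv2.CHAIN_APPROX_NONE)[0],key=cv2.contourArea)[:,0,:]
k=k[(k[:,1]<305)&(k[:,1]>223)]
P=np.array([ray(c,*q,zt)[:2] for q in k.astype(float)])
f2=least_squares(lambda s:np.hypot(*(P-s[:2]).T)-s[2],[*o["position"][:2],.028],loss="soft_l1",f_scale=.001)
print("pud",f2.x,np.median(abs(f2.fun)),"tool",todp([*f2.x[:2],zt],o),o["position"])
E
```

```text
recess [0.46011053 0.29885117] med res 0.0010709604537768279
long 146 -33.93388
   dist to recess 0.06494080347264629
short 87 56.018875
   dist to recess 0.0696938763730959
low 54 -34.024208
   dist to recess 0.06457816638814094
pud [0.51679381 0.31659054 0.02725596] 0.00010837837893440394 tool [ 0.11907613 -0.10818874 -6.94992607] [0.518237   0.31595584 0.16761829]
```

The fits agree with the given sizes: recess (0.460,0.299), 65/65 mm from the long sides and 70 mm from the short edge. Board yaw is −34.0°. The held pudding is at (0.5168,0.3166), so the shift is tool (0.5,−5.9) cm. I move over and come down to ~25 mm above the board for one more look at the visible arc.

```bash
python3 -m pendant '[{"fingers":50,"dp":[0.3,-3,0],"dr":[0,0,0]},{"fingers":50,"dp":[0.5,-5.9,1],"dr":[0,0,0]},{"fingers":50,"dp":[0.5,-5.9,4],"dr":[0,0,0]},{"fingers":50,"dp":[0.5,-5.9,8],"dr":[0,0,0]},{"fingers":50,"dp":[0.5,-5.9,11],"dr":[0,0,0]},{"fingers":50,"dp":[0.5,-5.9,13],"dr":[0,0,0]},{"fingers":50,"dp":[0.5,-5.9,13.8],"dr":[0,0,0]},{"fingers":50,"dp":[0.5,-5.9,13.8],"dr":[0,0,0]},{"fingers":50,"dp":[0.5,-5.9,13.8],"dr":[0,0,0]}]' && python3 - <<'E'
from h import *
o=get_obs();c=cam("wrist","w6.png");print(o['position'],o['opening'])
im=c["img"];a=[proj(c,[.4601+.034*np.cos(t),.2989+.034*np.sin(t),.02]) for t in np.linspace(0,6.28,60)]
z=cv2.resize(im[100:300,180:460],None,fx=2.8,fy=2.8,interpolation=cv2.INTER_CUBIC)
for p in a[::3]: cv2.circle(z,(int((p[0]-180)*2.8),int((p[1]-100)*2.8)),2,(0,255,0),-1)
cv2.imwrite("pics/w6z.png",z)
E
```

```text
time_s: 9.78
position: [0.4623, 0.2991, 0.0306]
ee_rot: [0.56, 0.829, 0.001, -0.0]
force: [-0.1, 0.7, -2.2]
opening: 0.0654
[0.46225877 0.29912299 0.03063006] 0.0653857497999002
```

View pics/w6z.png

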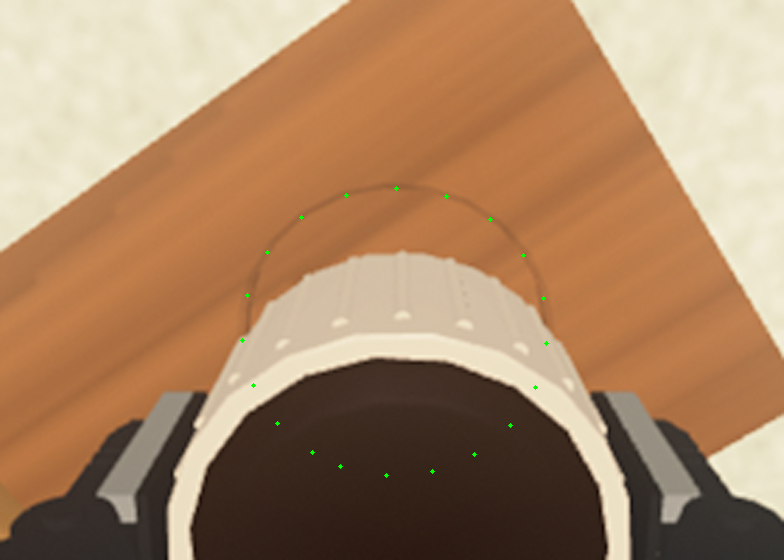

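The predicted recess circle (green, centre zoomed (395,330)) lies on the visible arc to within about 1 px, and the ramekin is upright. I fit the pudding centre against it.

```bash
cat > pud.py <<'E'
from h import *
from scipy.optimize import least_squares
def pud(zt,save=None):
    c=cam("wrist",save);im=c["img"];o=get_obs()
    m=(im.max(2)<85).astype(np.uint8)*255; m[:222]=0;m[320:]=0;m[:,:247]=0;m[:,399:]=0
    k=max(cv2.findContours(m,cv2.RETR_EXTERNAL,cv2.CHAIN_APPROX_NONE)[0],key=cv2.contourArea)[:,0,:]
    k=k[(k[:,1]<285)&(k[:,1]>223)]
    P=np.array([ray(c,*q,zt)[:2] for q in k.astype(float)])
    f=least_squares(lambda s:np.hypot(*(P-s[:2]).T)-s[2],[*o["position"][:2],.028],loss="soft_l1",f_scale=.001)
    return c,o,f.x,np.median(abs(f.fun))
E
python3 - <<'E'
from pud import *
o=get_obs();c,o,x,res=pud(o["position"][2]+.0695);print(x,res,o["position"],Ro.from_quat(o["ee_rot"]).inv().apply(np.r_[np.array([.4601,.2989])-x[:2],0])*100)
im=c["img"];g=cv2.cvtColor(im,cv2.COLOR_BGR2GRAY)
bh=cv2.morphologyEx(cv2.GaussianBlur(g,(3,3),0),cv2.MORPH_BLACKHAT,np.ones((7,7)))
W=[]
for y in range(155,216):
  for u in range(255,385):
    w=ray(c,u,y,.02)[:2]
    if bh[y,u]>8 and abs(np.hypot(*(w-[.4601,.2989]))-.034)<.004 and (y<180 or u<275 or u>370): W.append(w)
W=np.array(W);f=least_squares(lambda s:np.hypot(*(W-s).T)-.034,[.4601,.2989],loss="soft_l1",f_scale=.0007);print("recess2",f.x,len(W),np.median(abs(f.fun)))
E
```

```text
[0.46083882 0.29972626 0.02730755] 0.00011287517707464154 [0.46212852 0.29919321 0.03060288] [-0.04905351 -0.09939405 -0.00027035]
recess2 [0.45956991 0.29860436] 239 0.000338951156276239
```

```bash
python3 -m pendant '[{"fingers":50,"dp":[-0.05,-0.12,0],"dr":[0,0,0]},{"fingers":50,"dp":[-0.05,-0.12,1],"dr":[0,0,0]},{"fingers":50,"dp":[-0.05,-0.12,1.8],"dr":[0,0,0]},{"fingers":50,"dp":[-0.05,-0.12,2.3],"dr":[0,0,0]},{"fingers":50,"dp":[-0.05,-0.12,2.6],"dr":[0,0,0]},{"fingers":50,"dp":[-0.05,-0.12,2.8],"dr":[0,0,0]},{"fingers":50,"dp":[-0.05,-0.12,3.0],"dr":[0,0,0]},{"fingers":50,"dp":[-0.05,-0.12,3.1],"dr":[0,0,0]},{"fingers":50,"dp":[-0.05,-0.12,3.1],"dr":[0,0,0]}]'
```

```text
time_s: 11.0
position: [0.4605, 0.2978, -0.0004]
ee_rot: [0.56, 0.829, 0.001, -0.0]
force: [-5.3, -1.7, 2.0]
opening: 0.0653
```

Contact: the wall pushes the ramekin towards tool −y (5.6 N). I yield 1 mm that way and continue down gently.

```bash
python3 -m pendant '[{"fingers":50,"dp":[0,-0.1,0],"dr":[0,0,0]},{"fingers":50,"dp":[0,-0.1,0],"dr":[0,0,0]},{"fingers":50,"dp":[0,-0.1,0.15],"dr":[0,0,0]},{"fingers":50,"dp":[0,-0.1,0.25],"dr":[0,0,0]},{"fingers":50,"dp":[0,-0.1,0.25],"dr":[0,0,0]}]'
```

```text
time_s: 11.62
position: [0.4597, 0.2975, -0.002]
ee_rot: [0.56, 0.829, 0.001, -0.0]
force: [-3.6, -1.0, 10.1]
opening: 0.0652
```

```bash
python3 -m pendant '[{"fingers":50,"dp":[0,-0.1,0],"dr":[0,0,0]},{"fingers":50,"dp":[0,-0.1,0],"dr":[0,0,0]},{"fingers":50,"dp":[0,-0.1,0],"dr":[0,0,0]}]'; python3 -c "
from pud import *
o=get_obs();c,o,x,res=pud(.066);print(x,res,o['position'],o['force'])"
```

```text
time_s: 12.0
position: [0.4589, 0.2973, -0.0019]
ee_rot: [0.56, 0.829, 0.001, -0.0]
force: [-0.8, 0.2, 1.4]
opening: 0.0653
[0.45856546 0.29830271 0.02776204] 0.00011559371117474126 [ 0.45889888  0.29732875 -0.00189944] [-1.38733397 -0.11293143  1.7273862 ]
```

Pudding radius in the image suggests that it is still ~2 mm high, which agrees with the TCP z. With the lateral force gone, I continue down.

```bash
python3 -m pendant '[{"fingers":50,"dp":[0,0,0.1],"dr":[0,0,0]},{"fingers":50,"dp":[0,0,0.2],"dr":[0,0,0]},{"fingers":50,"dp":[0,0,0.3],"dr":[0,0,0]},{"fingers":50,"dp":[0,0,0.3],"dr":[0,0,0]}]'; python3 -c "
from pud import *
o=get_obs();c,o,x,res=pud(.066);print(x,res,o['position'],o['force'])"
```

```text
time_s: 12.55
position: [0.459, 0.2974, -0.0021]
ee_rot: [0.559, 0.829, 0.001, 0.0]
force: [-12.4, -5.2, 32.6]
opening: 0.0651
[0.45853994 0.29834688 0.0277528 ] 0.00010534183953985962 [ 0.45896456  0.29738691 -0.0021284 ] [-12.28382339  -5.01950479  32.81587066]
```

```bash
python3 -m pendant '[{"fingers":50,"dp":[0,0,0],"dr":[0,0,0]},{"fingers":50,"dp":[0,-0.1,0],"dr":[0,0,0]},{"fingers":50,"dp":[0,-0.1,0.1],"dr":[0,0,0]},{"fingers":50,"dp":[0,-0.1,0.1],"dr":[0,0,0]}]'; python3 -c "
from h import *
o=get_obs();print(o['position'],o['force'],o['torque'])"
```

```text
time_s: 13.1
position: [0.4586, 0.2974, -0.002]
ee_rot: [0.559, 0.829, 0.002, 0.0]
force: [-5.0, -1.4, 15.4]
opening: 0.0651
[ 0.45860853  0.29744756 -0.00202316] [-5.01563226 -1.4100045  15.41859094] [-0.75014691  1.36450963 -0.08134772]
```

z stays at −2.0 mm however it is nudged, which looks like a floor contact. I relax the press, release, and back off upward to check.

```bash
python3 -m pendant '[{"fingers":50,"dp":[0,0,-0.05],"dr":[0,0,0]},{"fingers":50,"dp":[0,0,-0.05],"dr":[0,0,0]},{"fingers":80,"dp":[0,0,-0.05],"dr":[0,0,0]},{"fingers":90,"dp":[0,0,-0.05],"dr":[0,0,0]},{"fingers":100,"dp":[0,0,-0.05],"dr":[0,0,0]},{"fingers":100,"dp":[0,0,-0.05],"dr":[0,0,0]},{"fingers":100,"dp":[0,0,-0.05],"dr":[0,0,0]}]' && python3 -c "
from pud import *
c,o,x,res=pud(.066);print(x,res,o['position'],o['force'])"
```

```text
time_s: 13.98
position: [0.4586, 0.2975, -0.0015]
ee_rot: [0.559, 0.829, 0.002, 0.0]
force: [0.1, -0.1, -0.8]
opening: 0.0853
[0.45811067 0.29834385 0.02772254] 0.00011685607036124313 [ 0.45862655  0.29744384 -0.00149686] [ 0.4104123   0.06293117 -0.70020528]
```

```bash
python3 -m pendant '[{"fingers":100,"dp":[0,0,-2],"dr":[0,0,0]},{"fingers":100,"dp":[0,0,-6],"dr":[0,0,0]},{"fingers":100,"dp":[0,0,-10],"dr":[0,0,0]},{"fingers":100,"dp":[0,2,-14],"dr":[0,0,0]},{"fingers":100,"dp":[0,5,-18],"dr":[0,0,0]},{"fingers":100,"dp":[0,5,-19],"dr":[0,0,0]},{"fingers":100,"dp":[0,5,-19],"dr":[0,0,0]}]' && python3 - <<'E'
from h import *
c=cam("wrist","w7.png");im=c["img"];o=get_obs();p=np.array(proj(c,[.4596,.2986,.066]));print(p,o["position"])
s=cam("scene","s7.png");u,v=map(int,proj(s,[.46,.2986,.045]))
b=s["img"][v-35:v+40,u-45:u+50]
m=(im.max(2)<85).astype(np.uint8)*255;x,y=p.astype(int);k0=np.zeros_like(m);k0[y-45:y+45,x-45:x+45]=m[y-45:y+45,x-45:x+45]
k=max(cv2.findContours(k0,cv2.RETR_EXTERNAL,cv2.CHAIN_APPROX_NONE)[0],key=cv2.contourArea);e=cv2.fitEllipse(k);print("pud",e,ray(c,*e[0],.066))
a=cv2.resize(im[y-60:y+60,x-80:x+80],(640,480),interpolation=cv2.INTER_CUBIC)[:, :560]
b=cv2.resize(cv2.convertScaleAbs(b,alpha=1.6),None,fx=2.5,fy=2.5)
w=np.zeros((480,800,3),np.uint8);w[:,:560]=a;w[:b.shape[0],560:560+b.shape[1]]=b[:, :240];cv2.imwrite("pics/c7.png",w)
E
```

```text
time_s: 14.9
position: [0.5041, 0.3156, 0.1886]
ee_rot: [0.559, 0.829, 0.002, 0.0]
force: [-1.3, -0.1, -0.7]
opening: 0.0855
[321.46525584 134.2318926 ] [0.50353519 0.31517276 0.18771658]
pud ((321.9182434082031, 134.09902954101562), (59.53015899658203, 60.564388275146484), 178.25982666015625) [0.45932741 0.29894842 0.066     ]
```

View pics/c7.png

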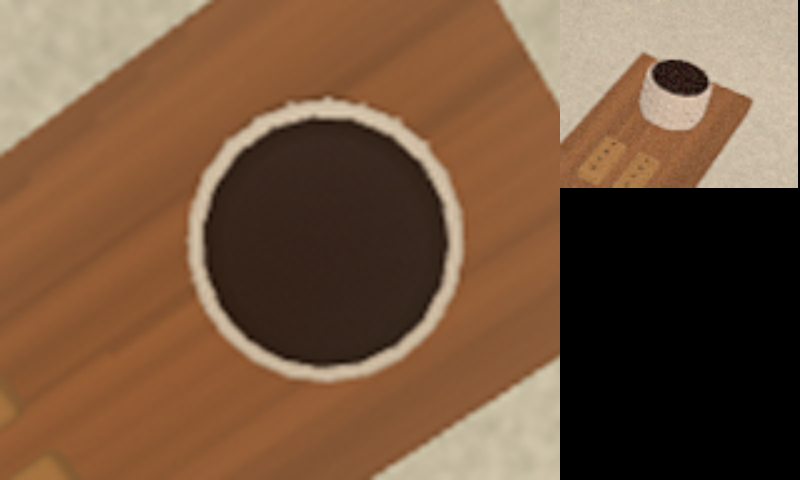

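The ramekin stands upright in the recess area, its rim evenly round at zoomed (325,240). The pudding centre is within 1 mm of the recess measurement. TCP z at release was ~1 mm above the grasp level, so I check seating: centring against the board edges in this same view, and apparent size against the prep-board view.

```bash
python3 - <<'E'
from h import *
from scipy.optimize import least_squares
c=cam("wrist");im=c["img"];o=get_obs();print(o["position"])
b=cv2.cvtColor(im,cv2.COLOR_BGR2HSV);m=((b[...,1]>70)&(b[...,0]<20)).astype(np.uint8)*255
d=np.array([np.cos(np.radians(-34)),np.sin(np.radians(-34))]);n=np.array([-d[1],d[0]]);C=np.array([.4599,.2988])
L=cv2.findContours(m,cv2.RETR_EXTERNAL,cv2.CHAIN_APPROX_NONE)[0];q=max(L,key=cv2.contourArea)[:,0,:].astype(float)
w=np.array([ray(c,*e,.02)[:2] for e in q])-C;a=w@d;t=w@n
for nm,s in {"n+":(abs(t-.065)<.006)&(a>-.06)&(a<.1),"n-":(abs(t+.065)<.006)&(a>-.06)&(a<.06),"d-":(abs(a+.07)<.006)&(abs(t)<.055)}.items():
    v=(a if nm[0]=="d" else t)[s]; print(nm,s.sum(),np.median(v),v.std())
def circ(im,c,x0,y0,x1,y1,z,ymax=999):
    m=(im.max(2)<85).astype(np.uint8)*255;k=np.zeros_like(m);k[y0:y1,x0:x1]=m[y0:y1,x0:x1]
    k=max(cv2.findContours(k,cv2.RETR_EXTERNAL,cv2.CHAIN_APPROX_NONE)[0],key=cv2.contourArea)[:,0,:].astype(float);k=k[k[:,1]<ymax]
    P=np.array([ray(c,*e,z)[:2] for e in k]);f=least_squares(lambda s:np.hypot(*(P-s[:2]).T)-s[2],[*P.mean(0),.028],loss="soft_l1",f_scale=.001);return f.x,np.median(abs(f.fun))
x,res=circ(im,c,275,90,368,178,.066);print("now",x,res,"along d,n:",(x[:2]-C)@d,(x[:2]-C)@n)
# same camera moved to the pose of w1.png / w3.png (ramekin on prep board), to compare radius
R0=Ro.from_quat(o["ee_rot"]).as_matrix();Cc=R0.T@(-c["R"].T@c["t"]-o["position"]);Rc=c["R"]@R0
for f,p,qq,bx in(("w1.png",[.633,-.2976,.1997],[.5585,.8295,.0004,-.0007],(285,140,365,220)),("w3.png",[.6285,-.2972,.2208],[.559,.829,.0005,.001],(285,140,365,220))):
    R1=Ro.from_quat(qq).as_matrix();R=Rc@R1.T;cc=dict(c,R=R,t=-R@(R1@Cc+np.array(p)));print(f,circ(cv2.imread("pics/"+f),cc,*bx,.066))
E
```

```text
[0.50331779 0.31496586 0.18723728]
n+ 118 0.06478775178278987 0.00028629234726531427
n- 94 -0.06485426606108274 0.00023151651464319514
d- 92 -0.06970291969893694 0.00028022269818770194
now [0.4600214  0.29918629 0.02789996] 0.00021790218787167553 along d,n: -0.00011536685965469265 0.0003881368830506846
w1.png (array([ 0.63037065, -0.29634026,  0.02789495]), np.float64(0.00023995139929599077))
w3.png (array([ 0.6288189 , -0.29596536,  0.02757475]), np.float64(0.00026632213810579355))
```

Seating is confirmed. The pudding is within 0.4 mm of the recess centre implied by the board's edges (65/65/70 mm), so it can't be wedged, and its radius matches the prep-board view (27.9 mm). Next is the stencil: fly back over the row and turn −69°.

```bash
python3 -m pendant '[{"fingers":100,"dp":[-5.5,-2.8,0],"dr":[0,0,-9]},{"fingers":100,"dp":[-11,-5.7,0],"dr":[0,0,-18]},{"fingers":100,"dp":[-16.5,-8.5,0],"dr":[0,0,-27]},{"fingers":100,"dp":[-22,-11.4,0],"dr":[0,0,-36]},{"fingers":60,"dp":[-27.5,-14.2,0],"dr":[0,0,-45]},{"fingers":60,"dp":[-33,-17,0],"dr":[0,0,-54]},{"fingers":60,"dp":[-38.5,-19.9,0],"dr":[0,0,-62]},{"fingers":60,"dp":[-44,-22.7,0],"dr":[0,0,-69]},{"fingers":60,"dp":[-49.5,-25.6,0],"dr":[0,0,-69]},{"fingers":60,"dp":[-49.5,-25.6,0],"dr":[0,0,-69]}]'
python3 -m pendant '[{"fingers":60,"dp":[0,0,0],"dr":[0,0,0]},{"fingers":60,"dp":[0,0,0],"dr":[0,0,0]}]'
python3 - <<'E'
from h import *
c=cam("wrist","w8.png");im=c["img"];o=get_obs();print(o["position"],Ro.from_quat(o["ee_rot"]).as_matrix().round(4).tolist())
print([np.round(proj(c,p)) for p in((.452,-.32,.0145),(.452,-.17,.026),(.452,-.255,.026))])
m=(im.max(2)<85).astype(np.uint8)*255;m[235:]=0
for k in cv2.findContours(m,cv2.RETR_EXTERNAL,cv2.CHAIN_APPROX_NONE)[0]:
    if cv2.contourArea(k)>400:print(cv2.boundingRect(k),cv2.minAreaRect(k))
E
```

```text
time_s: 16.3
position: [0.4497, -0.2431, 0.1851]
ee_rot: [-0.006, 1.0, 0.001, -0.001]
force: [-0.2, 0.9, -1.4]
opening: 0.0513
time_s: 16.55
position: [0.4495, -0.2421, 0.1847]
ee_rot: [-0.007, 1.0, 0.001, -0.001]
force: [0.5, 0.2, -0.1]
opening: 0.0515
[ 0.44981504 -0.24197505  0.18493165] [[-0.9999, -0.0144, -0.0022], [-0.0144, 0.9999, 0.0014], [0.0022, 0.0015, -1.0]]
[array([320., 102.]), array([319., 237.]), array([320., 164.])]
(315, 151, 15, 84) ((322.0, 192.5), (83.0, 14.0), 90.0)
```

```bash
python3 - <<'E'
from h import *
c=cam("wrist");im=c["img"];o=get_obs()
hs=cv2.cvtColor(im,cv2.COLOR_BGR2HSV)
m=((hs[...,1]<50)&(im.max(2)>=60)).astype(np.uint8)*255;k0=np.zeros_like(m);k0[45:162,262:378]=m[45:162,262:378]
k0=cv2.morphologyEx(k0,cv2.MORPH_OPEN,np.ones((5,5)))
k=max(cv2.findContours(k0,cv2.RETR_EXTERNAL,cv2.CHAIN_APPROX_NONE)[0],key=cv2.contourArea)
W=np.array([ray(c,*e,.0145)[:2] for e in k[:,0,:].astype(float)]).astype(np.float32)*1000
print("sheet mm",cv2.minAreaRect(W),cv2.boundingRect(k))
m=(im.max(2)<85);H=[]
for v in range(156,228):
    u=np.nonzero(m[v,300:345])[0]+300
    if len(u)>5:H.append([(ray(c,u.min()-.0,v,.026)+ray(c,u.max()+.0,v,.026))[:2]/2,ray(c,u.min()-.5,v,.026)[0]-ray(c,u.max()+.5,v,.026)[0]])
Q=np.array([h[0] for h in H]);p=np.polyfit(Q[:,1],Q[:,0],1);print("handle x at y=-.255,-.2:",np.polyval(p,[-.255,-.2]),"yaw",np.degrees(np.arctan2(1,p[0])),"w",np.median([h[1] for h in H]))
col=im.max(2)[130:260,321];v0=130+np.nonzero(col<85)[0].min();print("handle start y",ray(c,321,v0,.026),"cam todp grip",)
E
```

```text
sheet mm ((450.2183532714844, -315.711669921875), (88.61201477050781, 93.7959213256836), 0.8449890613555908) (280, 58, 86, 93)
handle x at y=-.255,-.2: [0.44924764 0.44851485] yaw 90.7633311138566 w 0.015164495618773532
handle start y [ 0.45103178 -0.26909474  0.026     ] cam todp grip
```

Stencil fit: handle axis x≈0.449, yaw 90.8° (tool already square to it), width 15 mm, handle root y=−0.269, so the grip point is (0.4493,−0.254). I descend with tips aimed ~4 mm above the board (TCP z≈−5 mm because of the observed tool offset).

```bash
python3 -m pendant '[{"fingers":50,"dp":[0.05,-1.2,4],"dr":[0,0,0]},{"fingers":50,"dp":[0.05,-1.2,9],"dr":[0,0,0]},{"fingers":50,"dp":[0.05,-1.2,13],"dr":[0,0,0]},{"fingers":50,"dp":[0.05,-1.2,16],"dr":[0,0,0]},{"fingers":50,"dp":[0.05,-1.2,18],"dr":[0,0,0]},{"fingers":50,"dp":[0.05,-1.2,19],"dr":[0,0,0]},{"fingers":50,"dp":[0.05,-1.2,19],"dr":[0,0,0]}]' 40
python3 -m pendant '[{"fingers":40,"dp":[0,0,0],"dr":[0,0,0]},{"fingers":30,"dp":[0,0,0],"dr":[0,0,0]},{"fingers":20,"dp":[0,0,0],"dr":[0,0,0]},{"fingers":0,"dp":[0,0,0],"dr":[0,0,0]},{"fingers":0,"dp":[0,0,0],"dr":[0,0,0]},{"fingers":0,"dp":[0,0,0],"dr":[0,0,0]},{"fingers":0,"dp":[0,0,0],"dr":[0,0,0]}]' 40
```

```text
time_s: 17.52
position: [0.4494, -0.2531, -0.0051]
ee_rot: [-0.008, 1.0, 0.001, -0.001]
force: [0.8, 0.5, 0.3]
opening: 0.0425
time_s: 18.4
position: [0.4497, -0.2532, -0.0044]
ee_rot: [-0.008, 1.0, 0.001, -0.001]
force: [-1.0, 1.3, 5.4]
opening: 0.0142
```

```bash
python3 -m pendant '[{"fingers":0,"dp":[0,0,-0.5],"dr":[0,0,0]},{"fingers":0,"dp":[0,0,-2],"dr":[0,0,0]},{"fingers":0,"dp":[0,0,-6],"dr":[0,0,0]},{"fingers":0,"dp":[0,0,-11],"dr":[0,0,0]},{"fingers":0,"dp":[0,0,-16],"dr":[0,0,0]},{"fingers":0,"dp":[0,0,-18],"dr":[0,0,0]},{"fingers":0,"dp":[0,0,-18],"dr":[0,0,0]},{"fingers":0,"dp":[0,0,-18],"dr":[0,0,0]}]' 40
python3 - <<'E'
from h import *
c=cam("wrist","w9.png");s=cam("scene","s9.png");o=get_obs();print(o["position"],o["force"],o["torque"],o["opening"])
u,v=map(int,proj(s,[.45,-.27,.2]));b=cv2.convertScaleAbs(s["img"][v-50:v+50,u-55:u+65],alpha=1.6)
w=np.zeros((500,800,3),np.uint8);w[:250,:400]=cv2.resize(c["img"],(400,250));w[:,400:]=cv2.resize(b,(600,500))[:, 100:500];cv2.imwrite("pics/c9.png",w)
E
```

```text
time_s: 19.4
position: [0.4494, -0.2532, 0.1751]
ee_rot: [-0.008, 1.0, 0.001, -0.001]
force: [-0.4, 0.3, -1.3]
opening: 0.0144
[ 0.44921957 -0.2532723   0.17454649] [ 0.31125849  0.13947841 -1.09535286] [-0.0111636   0.07496322 -0.04762154] 0.014210462208102367
```

```bash
cat > st.py <<'E'
from h import *
def sten(img=None,save=None,dbg=False):
    c=cam("wrist",save);o=get_obs();im=c["img"];hs=cv2.cvtColor(cv2.GaussianBlur(im,(5,5),0),cv2.COLOR_BGR2HSV)
    if dbg: print("sheet hsv",hs[60,260],hs[160,370],"bg",hs[100,200],hs[100,440],hs[10,320])
    s=hs[60,260].astype(int);d=np.abs(hs.astype(int)-s);m=((hs[...,1]<45)&(d[...,2]<35)).astype(np.uint8)*255;m[235:]=0
    m=cv2.morphologyEx(cv2.morphologyEx(m,cv2.MORPH_OPEN,np.ones((5,5))),cv2.MORPH_CLOSE,np.ones((9,9)))
    k=max(cv2.findContours(m,cv2.RETR_EXTERNAL,cv2.CHAIN_APPROX_NONE)[0],key=cv2.contourArea)
    h=cv2.convexHull(k);q=cv2.approxPolyDP(h,12,True)[:,0,:]
    print("bbox",cv2.boundingRect(k),"area",cv2.contourArea(h),"quad",q.tolist())
    return c,o,h,q
def pose(c,o,q):
    "quad -> sheet pose; corners ordered by tool frame: handle towards image bottom"
    q=np.array(q,float);i=np.argsort(q[:,1]);T=q[i[:2]];B=q[i[2:]];T=T[np.argsort(T[:,0])];B=B[np.argsort(B[:,0])]
    img=np.array([T[0],T[1],B[1],B[0]]); a=.045
    # stencil x = down in image; z towards the camera -> y = right in image
    obj=np.array([[-a,-a,.0025],[-a,a,.0025],[a,a,.0025],[a,-a,.0025]])
    K=np.array([[c["fx"],0,c["cx"]],[0,c["fy"],c["cy"]],[0,0,1]])
    ok,rv,tv=cv2.solvePnP(obj,img,K,None);Rs=c["R"].T@cv2.Rodrigues(rv)[0];X=c["R"].T@(tv.ravel()-c["t"])
    return X,Rs
E
python3 - <<'E'
from st import *
c,o,h,q=sten(dbg=True)
if len(q)==4:
    X,R=pose(c,o,q);print(X,R.round(3).tolist(),"in tool cm",todp(X,o),o["position"])
E
```

```text
sheet hsv [ 23  33 155] [ 23  35 152] bg [ 18 117 212] [ 22  44 207] [ 22  38 167]
bbox (220, 9, 206, 208) area 38285.0 quad [[425, 10], [409, 205], [307, 216], [238, 201], [220, 10]]
```

```bash
cat >> st.py <<'E'
def quad(k,x0,x1,yt,yb):
    p=k[:,0,:].astype(float);cx=(x0+x1)/2;w=x1-x0
    side=[p[(p[:,0]<cx-w*.3)&(p[:,1]>yt+25)&(p[:,1]<yb-25)],p[(abs(p[:,0]-cx)<w*.38)&(p[:,1]<yt+20)],
          p[(p[:,0]>cx+w*.3)&(p[:,1]>yt+25)&(p[:,1]<yb-25)],p[(abs(p[:,0]-cx)<w*.33)&(abs(p[:,0]-cx)>w*.15)&(p[:,1]>yb-12)]]
    L=[]
    for s in side:
        vx,vy,x,y=cv2.fitLine(s.astype(np.float32),cv2.DIST_HUBER,0,.01,.01).ravel();L.append(np.cross([x,y,1],[x+vx,y+vy,1]))
    I=[np.cross(L[a],L[(a+1)%4]) for a in range(4)];return np.array([i[:2]/i[2] for i in I])
def full(save=None):
    c=cam("wrist",save);o=get_obs();hs=cv2.cvtColor(cv2.GaussianBlur(c["img"],(3,3),0),cv2.COLOR_BGR2HSV).astype(int)
    m=((hs[...,1]<46)&(abs(hs[...,2]-153)<22)).astype(np.uint8)*255;m[235:]=0;m[:,:200]=0;m[:,445:]=0
    m=cv2.morphologyEx(cv2.morphologyEx(m,cv2.MORPH_OPEN,np.ones((5,5))),cv2.MORPH_CLOSE,np.ones((9,9)))
    k=max(cv2.findContours(m,cv2.RETR_EXTERNAL,cv2.CHAIN_APPROX_NONE)[0],key=cv2.contourArea)
    q=quad(k,222,424,10,205);X,R=pose(c,o,q)
    T=Ro.from_quat(o["ee_rot"]).as_matrix()
    print("quad",q.round(1).tolist());print("X",X,"normal",R[:,2].round(3),"tilt",np.degrees(np.arccos(R[2,2])),"yaw",np.degrees(np.arctan2(R[1,0],R[0,0])),"in tool cm",todp(X,o),"pos",o["position"])
    return c,o,X,R
E
python3 -c "
from st import *
full()"
```

```text
quad [[220.7, 10.0], [424.7, 10.0], [408.5, 205.3], [237.2, 203.7]]
X [ 0.45056328 -0.3186775   0.18859569] normal [0.019 0.016 1.   ] tilt 1.408696216934904 yaw 90.81210827002428 in tool cm [-4.39027366e-03 -6.53370209e+00 -1.41315351e+00] pos [ 0.44942698 -0.25332744  0.17457045]
```

Held stencil from its corners: origin in tool ≈(0,−6.53,−1.4…−1.6) cm, nearly level, yaw 90.8°. Now I carry it high over the row, turning −55.2° to reach yaw 146° (handle along the board, pointing back).

```bash
python3 -m pendant '[{"fingers":0,"dp":[-0.5,2,0],"dr":[0,0,0]},{"fingers":0,"dp":[-1,6,0],"dr":[0,0,-4]},{"fingers":0,"dp":[-1.5,11,0],"dr":[0,0,-9]},{"fingers":0,"dp":[-2,16,0],"dr":[0,0,-14]},{"fingers":0,"dp":[-2,21,0],"dr":[0,0,-19]},{"fingers":0,"dp":[-2,26,0],"dr":[0,0,-24]},{"fingers":0,"dp":[-1.5,31,0],"dr":[0,0,-29]},{"fingers":0,"dp":[-1,36,0],"dr":[0,0,-34]},{"fingers":0,"dp":[0,41,0],"dr":[0,0,-39]},{"fingers":0,"dp":[1,46,0],"dr":[0,0,-44]}]' 40
python3 - <<'E'
from h import *
o=get_obs();R=Ro.from_quat(o["ee_rot"]).as_matrix();print(R.round(4).tolist(),o["opening"],todp([.4059,.3355,.175],o),"x yaw",np.degrees(np.arctan2(R[1,0],R[0,0])))
E
```

```text
time_s: 20.85
position: [0.4314, 0.2079, 0.1749]
ee_rot: [-0.383, 0.924, 0.001, -0.002]
force: [1.9, 0.1, -0.2]
opening: 0.014
[[-0.7061, -0.7081, -0.0043], [-0.7081, 0.7061, 0.0008], [0.0024, 0.0036, -1.0]] 0.013983875563664403 [-7.23053323 10.8164577   0.01175194] x yaw -134.9165637876286
```

```bash
python3 -m pendant '[{"fingers":0,"dp":[-2.5,3.8,0],"dr":[0,0,-4]},{"fingers":0,"dp":[-5,7.5,0],"dr":[0,0,-8]},{"fingers":0,"dp":[-6.8,10.2,0],"dr":[0,0,-10.9]},{"fingers":0,"dp":[-7.2,10.8,0],"dr":[0,0,-10.9]},{"fingers":0,"dp":[-7.2,10.8,0],"dr":[0,0,-10.9]},{"fingers":0,"dp":[-7.2,10.8,0],"dr":[0,0,-10.9]}]' 40
python3 - <<'E'
from st import *
c=cam("wrist","w10.png");o=get_obs();R=Ro.from_quat(o["ee_rot"]).as_matrix();print(R.round(4).tolist(),"x yaw",np.degrees(np.arctan2(R[1,0],R[0,0])))
hs=cv2.cvtColor(c["img"],cv2.COLOR_BGR2HSV);print([hs[y,x].tolist() for y,x in((60,260),(150,260),(150,370),(60,370))],[hs[y,x].tolist() for y,x in((100,200),(100,440),(150,200),(150,440))])
try: full()
except Exception as e: print(e)
E
```

```text
time_s: 21.6
position: [0.4058, 0.3342, 0.1749]
ee_rot: [-0.469, 0.883, 0.001, -0.002]
force: [0.2, 0.0, -0.2]
opening: 0.0144
[[-0.5604, -0.8282, -0.0045], [-0.8282, 0.5604, 0.0005], [0.0021, 0.004, -1.0]] x yaw -124.08320693295894
[[23, 31, 149], [23, 33, 139], [23, 31, 141], [23, 32, 143]] [[23, 44, 199], [21, 45, 200], [22, 45, 206], [22, 43, 209]]
quad [[219.7, 9.5], [424.6, 11.5], [408.7, 204.6], [235.7, 206.2]]
X [0.46118254 0.29797272 0.18981448] normal [-0.017 -0.02   1.   ] tilt 1.526750663190964 yaw 145.87799924282578 in tool cm [-0.08499182 -6.59762285 -1.49224856] pos [0.40600051 0.33425544 0.17515931]
```

```bash
python3 -m pendant '[{"fingers":0,"dp":[-0.05,0.13,2],"dr":[0,0,0]},{"fingers":0,"dp":[-0.05,0.13,5],"dr":[0,0,0]},{"fingers":0,"dp":[-0.05,0.13,7.5],"dr":[0,0,0]},{"fingers":0,"dp":[-0.05,0.13,9],"dr":[0,0,0]},{"fingers":0,"dp":[-0.05,0.13,9.5],"dr":[0,0,0]},{"fingers":0,"dp":[-0.05,0.13,9.5],"dr":[0,0,0]},{"fingers":0,"dp":[-0.05,0.13,9.5],"dr":[0,0,0]}]' 40
python3 - <<'E'
from st import *
try: c,o,X,R=full("w11.png")
except Exception as e: print(e);c=cam("wrist","w11.png");o=get_obs()
T=Ro.from_quat(o["ee_rot"]);print("origin by tool",o["position"]+T.apply([-.0004,-.0655,-.0150]),T.as_matrix()[:,2])
s=cam("scene","s11.png")
u,v=map(int,proj(s,[.46,.299,.07]));z=cv2.resize(cv2.convertScaleAbs(s["img"][v-40:v+45,u-60:u+50],alpha=1.7),None,fx=5,fy=5,interpolation=cv2.INTER_CUBIC)
w=np.zeros((425,800,3),np.uint8);w[:,:550]=z[:425];a=cv2.resize(c["img"],(250,156));w[:156,550:]=a
cv2.imwrite("pics/c11.png",w)
# holes over pudding: dark spots in sheet
im=c["img"];hs=cv2.cvtColor(im,cv2.COLOR_BGR2HSV);m=(im.max(2)<95).astype(np.uint8);m[:30]=0;m[190:]=0;m[:,:240]=0;m[:,405:]=0
for k in cv2.findContours(m,cv2.RETR_EXTERNAL,cv2.CHAIN_APPROX_NONE)[0]:
    if cv2.contourArea(k)>20: print("hole",cv2.minEnclosingCircle(k))
E
```

```text
time_s: 22.58
position: [0.4052, 0.336, 0.081]
ee_rot: [-0.469, 0.883, 0.002, -0.001]
force: [-0.8, 0.6, -0.7]
opening: 0.0141
quad [[220.1, 9.8], [424.8, 11.5], [408.5, 205.2], [235.5, 205.0]]
X [0.46056899 0.29985867 0.09555773] normal [-0.008 -0.008  1.   ] tilt 0.6423884459825078 yaw 145.70998498560496 in tool cm [-0.11219191 -6.60635403 -1.48187369] pos [0.40517042 0.33597466 0.08100167]
origin by tool [0.45969835 0.2995761  0.09574143] [-0.00344291  0.00199508 -0.99999208]
hole ((322.3070068359375, 147.125732421875), 8.925665855407715)
hole ((349.0, 131.5), 9.013978004455566)
hole ((295.6666564941406, 131.38888549804688), 9.233871459960938)
hole ((322.4611511230469, 115.69417572021484), 10.320008277893066)
hole ((349.7956848144531, 99.247314453125), 9.540388107299805)
hole ((294.80950927734375, 99.11904907226562), 9.436761856079102)
hole ((322.3638916015625, 82.3875732421875), 9.750771522521973)
```

All seven holes show dark pudding beneath (centre hole (322,116)); origin at (0.460,0.2997), 0.6 mm off. Final 2.0 cm descent for a ~1 cm gap.

```bash
python3 -m pendant '[{"fingers":0,"dp":[0.03,-0.05,0.7],"dr":[0,0,0]},{"fingers":0,"dp":[0.03,-0.05,1.3],"dr":[0,0,0]},{"fingers":0,"dp":[0.03,-0.05,1.7],"dr":[0,0,0]},{"fingers":0,"dp":[0.03,-0.05,2.0],"dr":[0,0,0]},{"fingers":0,"dp":[0.03,-0.05,2.0],"dr":[0,0,0]},{"fingers":0,"dp":[0.03,-0.05,2.0],"dr":[0,0,0]},{"fingers":0,"dp":[0.03,-0.05,2.0],"dr":[0,0,0]}]' 40
python3 - <<'E'
from st import *
c,o,X,R=full("w12.png")
T=Ro.from_quat(o["ee_rot"]);print("origin by tool",o["position"]+T.apply([-.0006,-.0656,-.0150]),T.as_matrix()[:,2],o["force"])
s=cam("scene","s12.png")
u,v=map(int,proj(s,[.46,.299,.07]));z=cv2.resize(cv2.convertScaleAbs(s["img"][v-40:v+45,u-60:u+50],alpha=1.7),None,fx=5,fy=5,interpolation=cv2.INTER_CUBIC)
w=np.zeros((425,800,3),np.uint8);w[:,:550]=z[:425];t=cam("top","t12.png")["img"];w[:156,550:]=cv2.resize(c["img"],(250,156));w[160:316,550:]=cv2.resize(t,(250,156))
cv2.imwrite("pics/c12.png",w)
E
```

```text
time_s: 23.55
position: [0.4054, 0.3356, 0.0611]
ee_rot: [-0.469, 0.883, 0.002, -0.001]
force: [-0.1, -0.0, -0.9]
opening: 0.0143
quad [[220.8, 9.7], [423.8, 11.6], [407.8, 205.3], [236.2, 203.7]]
X [0.4609278  0.29944532 0.07470442] normal [-0.001  0.001  1.   ] tilt 0.08260880639274361 yaw 145.6057807249149 in tool cm [-0.12551893 -6.62277299 -1.38920971] pos [0.40532271 0.33554397 0.06107945]
origin by tool [0.46004448 0.2992519  0.07581487] [-0.00336439  0.00222068 -0.99999187] [ 0.61963518 -0.53218487 -0.37337357]
```

View pics/c12.png

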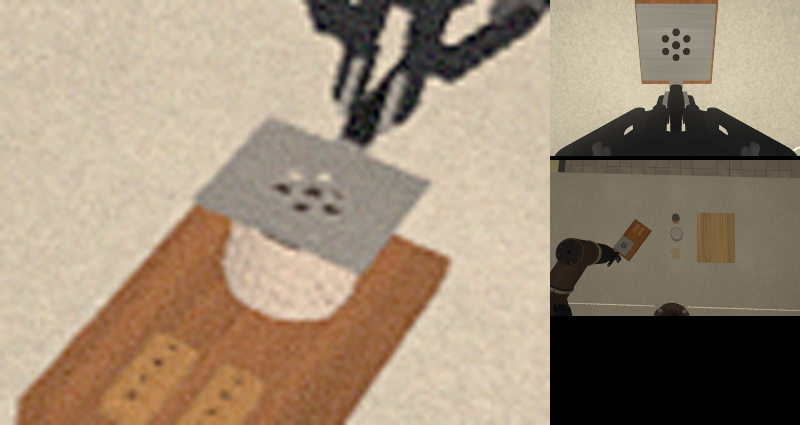

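The stencil is level above the ramekin, with its edges parallel to the board and its holes over dark pudding. The top view shows the three bystanders still standing in their row. I hand the job in.

```bash
python3 -c "
from h import *
print(r.job_done()); o=get_obs();print(o['time_s'],o['opening'],o['position'])"
```

```text
the job is handed in; nothing more can be done
None
the job is handed in; nothing more can be done
```

The job is handed in at about 24 s. The pudding is plated and released, and the arm is still holding the stencil about 1 cm above it; no verdict was reported.

**What I did**
- **Ramekin:** I set it into the recess and let go.
- **Stencil:** I gripped it by the handle, carried it about 7 cm clear above the tallest bystander, and turned it in line with the board.

**Last checks**
- **Ramekin position:** the pudding is within about 0.4 mm of the recess centre found from the board's edges. It looked upright in the pictures.
- **Stencil position:** its middle is within about 1 mm of the pudding's centre. The gap is 9–11 mm.
- **Stencil attitude:** it read under 1° from level in the last two looks. The handle is at 145.6–146° against 146° for the board's long side.
- **Stencil contact:** no contact force appeared while it was over the pudding.
- **Bystanders:** they looked undisturbed in the last top view.

**What disagreed or went wrong**
- **Fingertips:** they stand about 30 mm farther back than the stated tool frame says. My first grasp therefore closed in the air above the ramekin without touching it, and I worked from the observed tips after that.
- **Setting down:** the ramekin touched the recess wall. I shifted it about 2 mm and then pressed it with up to about 35 N, which is firmer than "gently" suggests.
- **Seating:** the tool's height at release read about 1 mm higher than at the grasp. The ramekin's centring and apparent size both say it is fully down.
- **Camera differences:** the top and wrist cameras differed by up to 5 mm on the recess. I used the wrist camera, which agreed with the board's known sizes.
- **Stencil measurements:** early readings of its tilt scattered by about 1.5°, and two estimates of its height differ by about 2 mm.

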